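# Fill the seasoning caddy

### The arm

A 6-joint arm with a two-finger parallel gripper is mounted at the origin on a cart in front of the work surface, level with it; the furniture and walls round the work are solid. World frame = base frame: x ahead of the robot, y to its left, z up, the work surface at z = 0. Lengths are in m, angles in rad, forces in N, time in s.
With the tool pointing down it reaches from about 0.225 to 0.875 m from the base axis. Payload 3.4 kg.
Tool frame: the origin (TCP) lies at the very end of the fingers, on their centre line; the grasp point (between the pads) lies 19 mm behind it; z points along the fingers, y is the line along which they close (so a half turn about z gives the same grasp; the last joint's range is limited). The gripper opens to 85 mm and grips with 20 to 120 N. Pads are 22 mm wide; open, the fingers measure 114 mm over their backs; the gripper's body (76 mm by 85 mm) begins 54 mm behind the grasp point. The pads swing forward as they close: fully open they stand 13 mm farther back than shut.
Start: joints at [1.151, 0.276, 1.505, -0, 1.361, -0.121], TCP at [0.169, 0.55, 0.231] pointing down, gripper open.
Joint ranges: [-2.89, 2.89], [-0.75, 2.08], [0.22, 2.7], [-1.18, 4.32], [0.11, 2.71], [-2.7, 2.7]. Speed limits (rad/s): [2.57, 2.57, 3.14, 3.14, 3.14, 3.14].

### API

Orientations are given as a unit quaternion [w, x, y, z].
In Python, from rig import manip, eyes gives the robot as it stands.
- The arm moves only by the tool servo_tool, never from a script. Its argument "series" is text: rows parted by semicolons, each of 7 numbers parted by spaces: the shift along the tool's x, y, z in m, then the turn, a rotation vector about the tool's x, y, z in degrees, then the closure, from 0 (fully open) to 1 (shut). In form: dx dy dz ax ay az fingers; .... A call has 1 to 5 rows; each row is the pose to reach, as a shift and turn from the pose commanded when the call began, along the tool's axes at that moment; what a row does not reach only later rows make up. A row lasts 1/10 s, in which the tool goes at most 50 mm and 8.59 degrees, less where a joint would pass 70% of its speed; a pose out of reach is approached as far as the arm can. A call with a gripper value outside its range is refused whole. The fingers move at their own pace and stop on an object; "squeeze" is the grip in N (left out, the last holds). Time passes only in rows, so rows that repeat a pose let the fingers close. It gives the time, the measured TCP pose, the force, the opening and the grip force at its end, in the units of the state.
- manip.get_state(): the state, without advancing time (a new reading comes with each control period).
- eyes.get_image(name): name is "side" or "top" or "wrist"; returns the picture (420x560x3 uint8, red, green, blue); there is no depth.
- eyes.camera_info(name): a dict with "fx", "fy", "cx", "cy" (pixels), "eye" and "orientation" of the camera in the world. Camera axes: x right, y down, z forward; pixel columns grow to the right and rows downward; lengths in m; the calibration is good to about 2 mm. A picture is of the moment at which its call begins: read the wrist's pose just before it. camera_info takes no time and is no camera call; for the wrist camera it gives the pose at the moment of the call.
- manip.sign_off(): hands the job in; it is judged then, once.
The state is a dict: "clock": time; "qpos": joint angles; "qd": joint speeds; "effort": joint torques, N m; "position": TCP position; "ee_rot": TCP orientation; "contact_force": force on the tool from outside, world axes, zero at the start; "moment": the same for the moment, N m; "width": finger opening in m; "gripper_force": force on a finger pad.
Only numpy, scipy, OpenCV 4.12 (cv2) and the standard library are available. Lean on these libraries where they do the work, as an engineer would, in place of code of your own. Each camera call takes 0.05 s, during which the arm holds its last target. There are 200 camera calls.

### The job

Gather the seasonings into the wooden caddy: stand the three dark-capped spice jars in its three narrow holes, one jar in each and whichever you like, and the wooden pepper mill in the wide hole, all upright and right down on the bottom of their holes. The two metal-topped shakers do not belong there: leave them standing where they are.

Things in the scene. Friction and masses are not known exactly. Their poses are not given: they have to be found in the camera images.
- pepper_mill: turned brown wooden pepper mill, upright, 58 mm across at the foot, 150 mm tall: waisted body up to 108 mm, above it the rounded wooden head (49 mm across at its widest, 109 to 138 mm up, a good place to grip), and a small metal knob on top. About 0.18 kg. Loose. Origin: centre of its underside; z up.
- jar_1: one of three spice jars that look alike, turned anywhere: upright round clear jar, 41 mm across, 105 mm tall, with a flat dark cap (the top 20 mm, 40 mm across) with a red and blue printed disc on top. About 0.11 kg. Loose, stands upright. Origin: centre of its underside; z up.
- jar_2: one of three spice jars that look alike, turned anywhere: upright round clear jar, 41 mm across, 105 mm tall, with a flat dark cap (the top 20 mm, 40 mm across) with a red and blue printed disc on top. About 0.11 kg. Loose, stands upright. Origin: centre of its underside; z up.
- jar_3: one of three spice jars that look alike, turned anywhere: upright round clear jar, 41 mm across, 105 mm tall, with a flat dark cap (the top 20 mm, 40 mm across) with a red and blue printed disc on top. About 0.11 kg. Loose, stands upright. Origin: centre of its underside; z up.
- shaker_1: one of two alike shakers that do not belong in the caddy: upright round clear shaker, 44 mm across, 90 mm tall, shorter than the jars, narrowing to a domed grey metal top 34 mm across with small holes. Stands loose on the worktop. Origin: centre of its underside; z up.
- shaker_2: one of two alike shakers that do not belong in the caddy: upright round clear shaker, 44 mm across, 90 mm tall, shorter than the jars, narrowing to a domed grey metal top 34 mm across with small holes. Stands loose on the worktop. Origin: centre of its underside; z up.
- mill_well: fixed pale wooden block, 84x84 mm, 40 high, with a round hole 34 mm deep from the top. Origin: centre of its underside, 6 mm above the worktop; z up, x and y along its sides; hole bottom at z = 6 mm, mouth at 40. The wide hole, 74 mm, for the mill. Four blocks stand two by two, in any order, in the caddy: a dark tray 178 mm square, rim 28 mm high, brass pulls 14 mm out on two sides.
- jar_well_1: fixed pale wooden block, 84x84 mm, 40 high, with a round hole 34 mm deep from the top. Origin: centre of its underside, 6 mm above the worktop; z up, x and y along its sides; hole bottom at z = 6 mm, mouth at 40. One of three blocks with a narrow hole, 56 mm, each for one jar (too narrow for the mill), beside mill_well in the same tray.
- jar_well_2: fixed pale wooden block, 84x84 mm, 40 high, with a round hole 34 mm deep from the top. Origin: centre of its underside, 6 mm above the worktop; z up, x and y along its sides; hole bottom at z = 6 mm, mouth at 40. One of three blocks with a narrow hole, 56 mm, each for one jar (too narrow for the mill), beside mill_well in the same tray.
- jar_well_3: fixed pale wooden block, 84x84 mm, 40 high, with a round hole 34 mm deep from the top. Origin: centre of its underside, 6 mm above the worktop; z up, x and y along its sides; hole bottom at z = 6 mm, mouth at 40. One of three blocks with a narrow hole, 56 mm, each for one jar (too narrow for the mill), beside mill_well in the same tray.
Not all that is in view belongs to the job. What is shaped like the jar_2 but green or orange is not meant.

How it is judged:
By the outcome, as a careful person would: the job done as asked, in the order asked, and still so for the second after the job is handed in, with the robot touching nothing.
It also fails if it takes over 115 s, if anything falls off the work surface, if the arm or the gripper's body presses on something with over 40 N, if the wrist force passes 120 N, or if a joint passes its speed limit or range.

## Working session

There is one attempt and no reset: what is moved stays moved. The work goes in short steps, Python scripts to look and compute and a tool call to move; the robot and the scene stay as the last step left them, time stands still between calls to the robot, and variables do not carry over. Pictures are saved under pics/ and viewed, at most 14 in all, crops included, and the job is handed in when it is done.

Besides the shell and the picture viewer there is one more tool, called after "Request:" as name(argument=value, ...), one argument or row to a line, values as JSON. servo_tool: Moves the arm, as the interface text tells. Its arguments: {"type":"object","properties":{"series":{"type":"string"},"squeeze":{"type":"number"}},"required":["series"]}

```bash
mkdir -p pics; cat > h.py <<'E'
import numpy as np, cv2
from scipy.spatial.transform import Rotation as R
from rig import manip, eyes
def rot(q): return R.from_quat([q[1],q[2],q[3],q[0]]).as_matrix()
def ray(info,u,v):
    d=rot(info["orientation"])@np.array([(u-info["cx"])/info["fx"],(v-info["cy"])/info["fy"],1]); return np.array(info["eye"]),d
def onz(info,u,v,z):
    e,d=ray(info,u,v); return e+d*(z-e[2])/d[2]
def proj(info,p):
    c=rot(info["orientation"]).T@(np.array(p)-info["eye"]); return info["fx"]*c[0]/c[2]+info["cx"],info["fy"]*c[1]/c[2]+info["cy"]
def tri(a,b):
    (e1,d1),(e2,d2)=a,b; A=np.stack([d1,-d2],1); s=np.linalg.lstsq(A,e2-e1,rcond=None)[0]
    p,q=e1+d1*s[0],e2+d2*s[1]; return (p+q)/2,np.linalg.norm(p-q)
def snap(n,f):
    i=eyes.camera_info(n); im=eyes.get_image(n); cv2.imwrite(f"pics/{f}.png",cv2.cvtColor(im,cv2.COLOR_RGB2BGR)); return i,im
E
python3 - <<'E'
from h import *
for n in ("top","side"):
    i,_=snap(n,n+"0"); print(n,{k:np.round(v,4).tolist() for k,v in i.items() if not isinstance(v,str)})
s=manip.get_state(); print({k:np.round(v,4).tolist() for k,v in s.items()})
E
```

```text
top {'fx': 479.1466, 'fy': 479.1466, 'cx': 281.7765, 'cy': 207.897, 'eye': [0.3905, -0.2878, 1.6921], 'orientation': [-0.0196, 0.7135, -0.6999, 0.0263]}
side {'fx': 432.346, 'fy': 432.346, 'cx': 285.6525, 'cy': 214.1582, 'eye': [-0.2235, -1.1395, 0.5577], 'orientation': [-0.5009, 0.7935, -0.2903, 0.1874]}
{'clock': 0.1, 'qpos': [1.151, 0.2765, 1.506, 0.0, 1.3607, -0.121], 'qd': [-0.0009, -0.0018, -0.0026, -0.0011, -0.0026, 0.0009], 'effort': [0.0022, -41.7699, -24.6404, -0.0001, 0.0057, 0.0], 'position': [0.1691, 0.5491, 0.2305], 'ee_rot': [-0.0002, 0.1488, 0.9889, -0.0008], 'contact_force': [-0.9408, -0.1791, 0.6385], 'moment': [0.0231, -0.0361, 0.0062], 'gripper_force': 0.0, 'width': 0.0853}
```

View pics/top0.png

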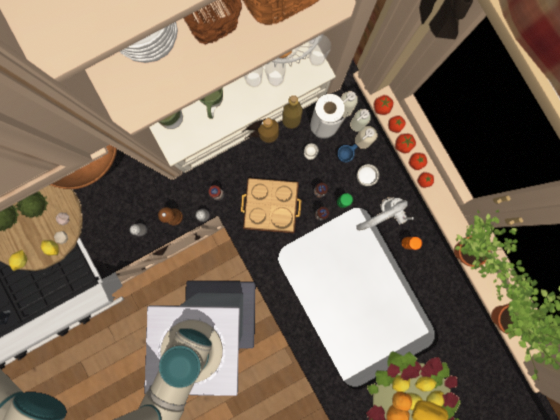

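View pics/side0.png

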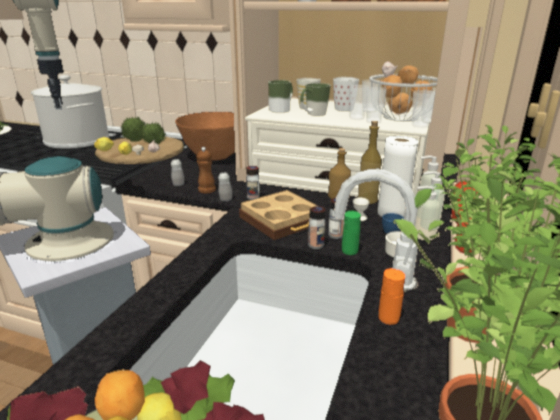

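The top view shows jar caps near (216,192), (321,190), (322,214), the mill at (171,216), shakers at (138,230) and (202,215), and the caddy centred about (271,205). The side view shows the same items. I'll enlarge both for accurate pixels.

```bash
python3 - <<'E'
import cv2,numpy as np
a=cv2.imread("pics/top0.png")[165:250,120:360]; cv2.imwrite("pics/topz.png",cv2.resize(a,None,fx=3.33,fy=3.33,interpolation=cv2.INTER_CUBIC))
a=cv2.imread("pics/side0.png")[140:260,160:370]; cv2.imwrite("pics/sidez.png",cv2.resize(a,None,fx=3.8,fy=3.8,interpolation=cv2.INTER_CUBIC))
E
```

```text
(no output)
```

View pics/topz.png

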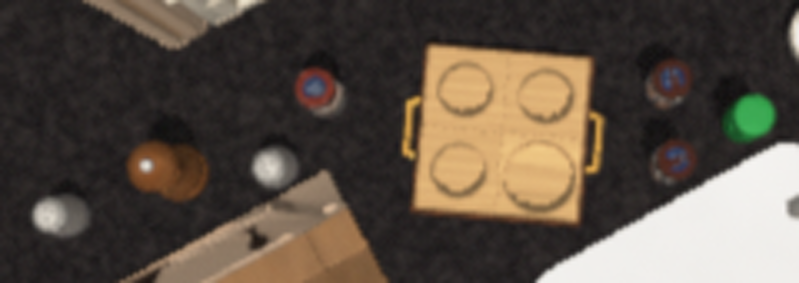

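View pics/sidez.png

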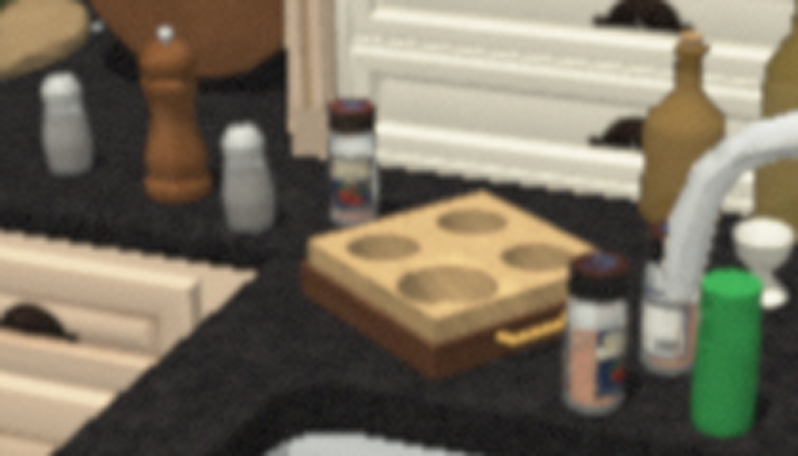

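The zoomed top view shows caps at (317,88), (672,79), (675,158), the knob at (147,166), and holes at (466,88), (546,95), (458,168), with the wide hole at (539,175). The zoomed side view shows caps at (352,104) and (599,263) with a third partly hidden, the knob at (165,33), and the wide hole at (447,286). Now I'll triangulate.

```bash
python3 - <<'E'
from h import *
T=eyes.camera_info("top");S=eyes.camera_info("side")
t=lambda p:ray(T,(p[0]+.5)/3.33-.5+120,(p[1]+.5)/3.33-.5+165)
s=lambda p:ray(S,(p[0]+.5)/3.8-.5+160,(p[1]+.5)/3.8-.5+140)
P=dict(jarA=((317,88),(352,104)),jarB=((672,79),(660,230)),jarC=((675,158),(599,263)),knob=((147,166),(165,33)),
wide=((539,175),(447,286)),h1=((466,88),(472,221)),h2=((546,95),(540,257)),h3=((458,168),(384,247)),sh1=((48,215),(62,78)),sh2=((275,165),(243,128)),
c1=((429,45),(483,190)),c2=((592,58),(598,250)),c3=((580,222),(436,335)),c4=((414,208),(308,240)))
Z=dict(j=.105,k=.15,w=.046,h=.046,s=.09,c=.046)
for k,(a,b) in P.items():
    p,e=tri(t(a),s(b)); E,d=t(a); q=E+d*(Z[k[0]]-E[2])/d[2]
    print(k,p.round(4),round(e,4),'topplane',q.round(4),'r',round(np.hypot(q[0],q[1]),3))
st=manip.get_state(); print(rot(st["ee_rot"]).round(3)); w=eyes.camera_info("wrist"); M=rot(st["ee_rot"]); print((M.T@(np.array(w["eye"])-st["position"])).round(4),(M.T@rot(w["orientation"])).round(3),w["fx"])
E
```

```text
jarA [ 0.5453 -0.0783  0.1043] 0.0004 topplane [ 0.5454 -0.0785  0.105 ] r 0.551
jarB [ 0.5578 -0.4292  0.1041] 0.0106 topplane [ 0.5615 -0.4328  0.105 ] r 0.709
jarC [ 0.4829 -0.4374  0.1031] 0.0009 topplane [ 0.4824 -0.4369  0.105 ] r 0.651
knob [0.4623 0.0785 0.1449] 0.0 topplane [0.4621 0.0773 0.15  ] r 0.469
wide [ 0.4651 -0.3017  0.0419] 0.0015 topplane [ 0.4655 -0.3021  0.046 ] r 0.555
h1 [ 0.554  -0.2244  0.0438] 0.001 topplane [ 0.5542 -0.2248  0.046 ] r 0.598
h2 [ 0.5493 -0.3082  0.043 ] 0.0011 topplane [ 0.5486 -0.3078  0.046 ] r 0.629
h3 [ 0.4709 -0.218   0.0426] 0.0009 topplane [ 0.4711 -0.2184  0.046 ] r 0.519
sh1 [0.4148 0.1892 0.0861] 0.002 topplane [0.4139 0.1885 0.09  ] r 0.455
sh2 [ 0.4667 -0.0353  0.0891] 0.0042 topplane [ 0.4684 -0.0366  0.09  ] r 0.47
c1 [ 0.5981 -0.1855  0.0467] 0.0 topplane [ 0.5982 -0.1855  0.046 ] r 0.626
c2 [ 0.5813 -0.3493  0.0547] 0.0153 topplane [ 0.5881 -0.3548  0.046 ] r 0.687
c3 [ 0.418  -0.3457  0.0344] 0.0 topplane [ 0.4178 -0.3453  0.046 ] r 0.542
c4 [ 0.4295 -0.1743  0.0452] 0.0012 topplane [ 0.429 -0.174  0.046] r 0.463
[[-0.956  0.294 -0.001]
 [ 0.294  0.956 -0.002]
 [ 0.    -0.002 -1.   ]]
[ 0.0698 -0.0008 -0.1433] [[-0.    -0.961 -0.275]
 [ 1.    -0.001  0.001]
 [-0.001 -0.275  0.961]] 294.58498328970853
```

```bash
cat >> h.py <<'E'
def go(*t):
    s=manip.get_state(); print("pos",np.round(s["position"],4),"shift",(rot(s["ee_rot"]).T@(np.array(t)-s["position"])).round(4),"w",round(s["width"],4),"gf",round(s["gripper_force"],1),"F",np.round(s["contact_force"],1),"t",round(s["clock"],2),"q",np.round(s["qpos"],2))
E
python3 - <<'E'
from h import *
T=eyes.camera_info("top");S=eyes.camera_info("side")
tp,sd=(lambda *p:ray(T,*p)),(lambda *p:ray(S,*p))
print("green",onz(T,346,200,.1),"spout tip",tri(tp(361,226),sd(338,206)),"arc top",tri(tp(380,215),sd(375,174)))
print("cab corner",onz(S,236,181,0), "cab vs top",onz(T,174,178,0),onz(T,174,178,.3),onz(T,174,178,.6))
print("bottle",onz(T,269,128,.2))
go(.545,-.078,.231)
E
```

```text
green [ 0.52469648 -0.51579403  0.1       ] spout tip (array([ 0.43504175, -0.55333252,  0.16527476]), np.float64(0.005276497245427569)) arc top (array([ 0.47347912, -0.6041307 ,  0.24461752]), np.float64(0.013837467006795764))
cab corner [0.58614656 0.08004149 0.        ] cab vs top [0.59925358 0.08123549 0.        ] [0.56223557 0.01581207 0.3       ] [ 0.52521756 -0.04961134  0.6       ]
bottle [ 0.73925002 -0.25596007  0.2       ]
pos [0.1691 0.5491 0.2305] shift [-5.439e-01 -4.887e-01  2.000e-04] w 0.0853 gf 0.0 F [-0.9 -0.2  0.6] t 0.1 q [ 1.15  0.28  1.51  0.    1.36 -0.12]
```

Request:
servo_tool(
  series="-0.036 -0.034 0 0 0 0 0.3;-0.072 -0.068 0 0 0 0 0.3;-0.108 -0.102 0 0 0 0 0.3;-0.144 -0.136 0 0 0 0 0.3;-0.175 -0.170 0 0 0 0 0.3",
  squeeze=40,
)

```text
clock: 0.6
position: [0.2871, 0.3336, 0.231]
ee_rot: [0.0, 0.149, 0.989, -0.0]
contact_force: [1.0, -1.0, 0.4]
width: 0.0599
gripper_force: 0.0
```

Request:
servo_tool(
  series="-0.036 -0.034 0 0 0 0 0.3;-0.072 -0.068 0 0 0 0 0.3;-0.108 -0.102 0 0 0 0 0.3;-0.144 -0.136 0 0 0 0 0.3;-0.144 -0.136 0 0 0 0 0.3",
)

```text
clock: 1.1
position: [0.387, 0.1581, 0.2312]
ee_rot: [0.001, 0.153, 0.988, -0.001]
contact_force: [0.4, 0.7, -1.0]
width: 0.06
gripper_force: 0.0
```

```bash
python3 -c "
from h import *
go(.545,-.078,.2)"
```

```text
pos [0.387  0.1581 0.2312] shift [-0.2219 -0.1771  0.0321] w 0.06 gf 0.0 F [ 0.4  0.7 -1. ] t 1.1 q [ 0.22  0.04  1.81 -0.    1.3  -1.04]
```

Request:
servo_tool(
  series="-0.038 -0.030 0 0 0 0 0.3;-0.076 -0.060 0 0 0 0 0.3;-0.114 -0.090 0 0 0 0 0.3;-0.152 -0.120 0 0 0 0 0.3;-0.190 -0.150 0 0 0 0 0.3",
)

```text
clock: 1.6
position: [0.522, -0.037, 0.231]
ee_rot: [-0.0, 0.149, 0.989, 0.0]
contact_force: [0.7, 1.0, 0.8]
width: 0.0599
gripper_force: 0.0
```

Request:
servo_tool(
  series="-0.03 -0.026 0.015 0 0 0 0.3;-0.03 -0.026 0.03 0 0 0 0.3;-0.03 -0.026 0.03 0 0 0 0.3",
)

```text
clock: 1.9
position: [0.5412, -0.0697, 0.1985]
ee_rot: [-0.003, 0.15, 0.989, 0.001]
contact_force: [-0.4, 0.5, -0.6]
width: 0.0598
gripper_force: 0.0
```

```bash
python3 -c "
from h import *
i,_=snap('wrist','w1'); go(.5453,-.0784,.2)
print(proj(i,[.5453,-.0784,.105]),proj(i,[.5542,-.2247,.046]),proj(i,[.471,-.2182,.046]))"
```

```text
pos [ 0.5415 -0.0691  0.1998] shift [-0.0064 -0.0078 -0.0002] w 0.0597 gf 0.0 F [-0.3 -0.2 -0.5] t 1.95 q [-0.25  0.25  1.62  0.    1.28 -1.53]
(np.float64(269.8124402107242), np.float64(218.51232395523425)) (np.float64(144.94502031627874), np.float64(247.65785688487927)) (np.float64(116.91660220641978), np.float64(172.9198344986641))
```

View pics/w1.png

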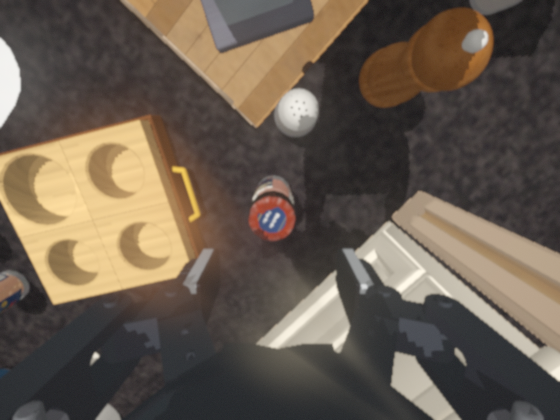

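The wrist view shows jar A's cap at (271,217), predicted (270,218). The holes at about (146,245) and (117,170) agree to 1–2 mm. Going down.

Request:
servo_tool(
  series="-0.006 -0.008 0.03 0 0 0 0.3;-0.006 -0.008 0.06 0 0 0 0.3;-0.006 -0.008 0.09 0 0 0 0.3;-0.006 -0.008 0.12 0 0 0 0.3;-0.006 -0.008 0.125 0 0 0 0.3",
)

```text
clock: 2.45
position: [0.5433, -0.0772, 0.0742]
ee_rot: [-0.003, 0.148, 0.989, 0.001]
contact_force: [-0.2, 0.4, 0.3]
width: 0.0599
gripper_force: 0.0
```

Request:
servo_tool(
  series="0 0 0 0 0 0 0.3;0 0 0 0 0 0 1;0 0 0 0 0 0 1;0 0 0 0 0 0 1;0 0 0 0 0 0 1",
)

```text
clock: 2.95
position: [0.5475, -0.0791, 0.0785]
ee_rot: [0.002, 0.149, 0.989, 0.0]
contact_force: [-0.1, 0.8, 7.3]
width: 0.0395
gripper_force: 40.4
```

```bash
python3 -c "
from h import *
go(.5542,-.2247,.17)"
```

```text
pos [ 0.5475 -0.0791  0.0785] shift [-0.0497 -0.1371 -0.0915] w 0.0395 gf 40.4 F [-0.1  0.8  7.3] t 2.95 q [-0.27  0.37  1.78  0.    0.99 -1.54]
```

Request:
servo_tool(
  series="0 0 -0.03 0 0 0 1;0 0 -0.06 0 0 0 1;0 0 -0.09 0 0 0 1;-0.012 -0.034 -0.1 0 0 0 1;-0.025 -0.069 -0.1 0 0 0 1",
)

```text
clock: 3.45
position: [0.5509, -0.1531, 0.1797]
ee_rot: [0.003, 0.148, 0.989, -0.001]
contact_force: [1.0, -0.1, -1.6]
width: 0.0395
gripper_force: 40.7
```

Request:
servo_tool(
  series="-0.013 -0.034 0 0 0 0 1;-0.025 -0.068 0 0 0 0 1;-0.025 -0.068 0 0 0 0 1;-0.025 -0.068 0 0 0 0 1",
)

```text
clock: 3.85
position: [0.553, -0.2255, 0.1764]
ee_rot: [-0.0, 0.15, 0.989, 0.0]
contact_force: [0.4, -0.3, -0.3]
width: 0.0395
gripper_force: 40.8
```

```bash
python3 -c "
from h import *
go(.5542,-.2247,.091)"
```

```text
pos [ 0.553  -0.2255  0.1764] shift [-0.0009  0.0011  0.0854] w 0.0395 gf 40.8 F [ 0.4 -0.3 -0.3] t 3.85 q [-0.5   0.34  1.54  0.    1.25 -1.77]
```

Request:
servo_tool(
  series="-0.001 0.001 0.03 0 0 0 1;-0.001 0.001 0.055 0 0 0 1;-0.001 0.001 0.07 0 0 0 1;-0.001 0.001 0.081 0 0 0 1;-0.001 0.001 0.084 0 0 0 1",
)

```text
clock: 4.35
position: [0.5539, -0.2228, 0.0913]
ee_rot: [-0.001, 0.148, 0.989, 0.001]
contact_force: [-0.7, -0.7, -1.2]
width: 0.0395
gripper_force: 40.8
```

Request:
servo_tool(
  series="0 0 0.001 0 0 0 1;0 0 0.001 0 0 0 1",
)

```text
clock: 4.55
position: [0.5552, -0.2241, 0.0921]
ee_rot: [0.001, 0.149, 0.989, -0.0]
contact_force: [0.2, -0.1, -1.2]
width: 0.0396
gripper_force: 40.8
```

```bash
python3 -c "
from h import *
go(.5542,-.2247,.0905)"
```

```text
pos [ 0.5552 -0.2241  0.0921] shift [ 0.0008 -0.0008  0.0016] w 0.0396 gf 40.8 F [ 0.2 -0.1 -1.2] t 4.55 q [-0.5   0.42  1.66  0.    1.07 -1.77]
```

Request:
servo_tool(
  series="0 0 0.001 0 0 0 1;0 0 0.002 0 0 0 1;0 0 0.002 0 0 0 1",
)

```text
clock: 4.85
position: [0.5553, -0.2244, 0.0905]
ee_rot: [0.001, 0.149, 0.989, -0.0]
contact_force: [-0.7, 0.6, 4.5]
width: 0.0396
gripper_force: 41.2
```

Request:
servo_tool(
  series="0 0 0 0 0 0 0.3;0 0 0 0 0 0 0.3;0 0 0 0 0 0 0.3",
)

```text
clock: 5.15
position: [0.5545, -0.2241, 0.0891]
ee_rot: [-0.0, 0.149, 0.989, 0.0]
contact_force: [-0.0, -1.1, -0.2]
width: 0.0598
gripper_force: 0.0
```

Request:
servo_tool(
  series="0 0 -0.03 0 0 0 0.3;0 0 -0.07 0 0 0 0.3;0 0 -0.11 0 0 0 0.3;0 0 -0.13 0 0 0 0.3;0 0 -0.13 0 0 0 0.3",
)

```text
clock: 5.65
position: [0.5564, -0.2252, 0.223]
ee_rot: [0.004, 0.149, 0.989, -0.001]
contact_force: [-0.1, 0.3, -0.2]
width: 0.0599
gripper_force: 0.0
```

```bash
python3 -c "
from h import *
i,_=snap('wrist','w2');go(.4824,-.437,.22)
print(proj(i,[.5542,-.2247,.117]),proj(i,[.5486,-.308,.046]))"
```

```text
pos [ 0.5552 -0.2245  0.2205] shift [ 0.007  -0.2245  0.0006] w 0.0602 gf 0.0 F [-0.4 -0.2 -1. ] t 5.7 q [-0.5   0.32  1.47  0.    1.35 -1.77]
(np.float64(278.17233134535695), np.float64(202.94543138857796)) (np.float64(205.85688956469141), np.float64(202.61696896747645))
```

View pics/w2.png

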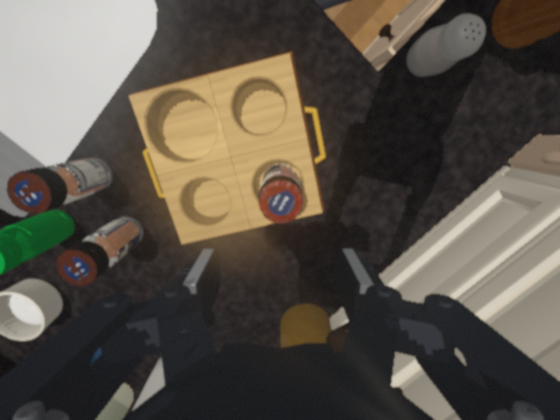

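Jar A stands in its hole at (281,198) in the wrist picture. Cap B is at about (76,266) and cap C at about (30,190); I'll check them against the top estimates.

```bash
python3 -c "
from h import *
i=eyes.camera_info('wrist'); print(onz(i,76,266,.105),onz(i,29,190,.105)); go(.5610,-.432,.22)"
```

```text
[ 0.55777888 -0.4302784   0.105     ] [ 0.4776171  -0.43468988  0.105     ]
pos [ 0.5552 -0.2245  0.2205] shift [-0.0666 -0.1966  0.0008] w 0.0602 gf 0.0 F [-0.4 -0.2 -1. ] t 5.7 q [-0.5   0.32  1.47  0.    1.35 -1.77]
```

Request:
servo_tool(
  series="-0.014 -0.04 0 0 0 0 0.3;-0.028 -0.08 0 0 0 0 0.3;-0.042 -0.12 0 0 0 0 0.3;-0.056 -0.16 0 0 0 0 0.3;-0.066 -0.196 0 0 0 0 0.3",
)

```text
clock: 6.2
position: [0.5592, -0.4323, 0.2162]
ee_rot: [-0.002, 0.149, 0.989, 0.001]
contact_force: [-0.6, -0.1, -0.0]
width: 0.0594
gripper_force: 0.0
```

Request:
servo_tool(
  series="0 0 0.01 0 0 0 0.3;0 0 0.02 0 0 0 0.3;0 0 0.02 0 0 0 0.3",
)

```text
clock: 6.5
position: [0.5586, -0.4286, 0.1953]
ee_rot: [-0.003, 0.149, 0.989, 0.002]
contact_force: [0.4, -0.4, 0.0]
width: 0.0598
gripper_force: 0.0
```

```bash
python3 -c "
from h import *
i,im=snap('wrist','w3');go(.561,-.432,.0745)
print(proj(i,[.561,-.432,.105]),proj(i,[.4824,-.437,.105]),proj(i,[.5486,-.308,.046]))"
```

```text
pos [ 0.5592 -0.4287  0.1969] shift [-0.0032 -0.003   0.1223] w 0.0599 gf 0.0 F [ 0.3 -0.1  1.1] t 6.55 q [-0.75  0.49  1.25  0.    1.41 -2.03]
(np.float64(274.76523023764594), np.float64(215.93391705572893)) (np.float64(237.96565741365887), np.float64(123.78147947635587)) (np.float64(391.84441973063315), np.float64(150.99312738009982))
```

View pics/w3.png

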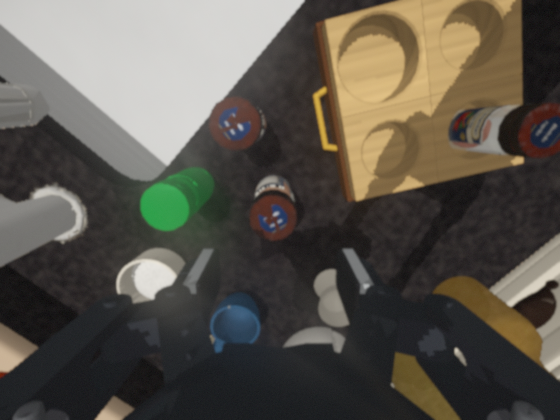

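Cap B is at (273,216), as predicted (275,216). C is at (237,123) and hole h2 at (389,150), both consistent. The path down is clear.

Request:
servo_tool(
  series="-0.003 -0.003 0.03 0 0 0 0.3;-0.003 -0.003 0.06 0 0 0 0.3;-0.003 -0.003 0.09 0 0 0 0.3;-0.003 -0.003 0.115 0 0 0 0.3;-0.003 -0.003 0.122 0 0 0 0.3",
)

```text
clock: 7.05
position: [0.5608, -0.4317, 0.0744]
ee_rot: [-0.002, 0.148, 0.989, 0.002]
contact_force: [-0.1, 0.7, 0.6]
width: 0.0596
gripper_force: 0.0
```

Request:
servo_tool(
  series="0 0 0 0 0 0 0.3;0 0 0 0 0 0 1;0 0 0 0 0 0 1;0 0 0 0 0 0 1;0 0 0 0 0 0 1",
)

```text
clock: 7.55
position: [0.5631, -0.4353, 0.0795]
ee_rot: [0.002, 0.149, 0.989, -0.001]
contact_force: [-0.4, 1.1, 5.1]
width: 0.0395
gripper_force: 40.8
```

```bash
python3 -c "
from h import *
go(.5488,-.308,.175)"
```

```text
pos [ 0.5631 -0.4353  0.0795] shift [ 0.0508  0.1173 -0.0958] w 0.0395 gf 40.8 F [-0.4  1.1  5.1] t 7.55 q [-0.76  0.58  1.4   0.    1.16 -2.03]
```

Lift straight up, then carry over h2 (bottom at TCP −0.0795, so release at TCP ≈0.0915).

Request:
servo_tool(
  series="0 0 -0.03 0 0 0 1;0 0 -0.06 0 0 0 1;0 0 -0.095 0 0 0 1;0.01 0.025 -0.1 0 0 0 1;0.025 0.06 -0.1 0 0 0 1",
)

```text
clock: 8.05
position: [0.5565, -0.3721, 0.1793]
ee_rot: [0.002, 0.15, 0.989, -0.002]
contact_force: [-0.1, 0.7, -1.8]
width: 0.0396
gripper_force: 40.6
```

Request:
servo_tool(
  series="0.013 0.03 0 0 0 0 1;0.026 0.057 0 0 0 0 1;0.026 0.057 0 0 0 0 1;0.026 0.057 0 0 0 0 1",
)

```text
clock: 8.45
position: [0.5477, -0.3076, 0.1777]
ee_rot: [0.0, 0.148, 0.989, -0.0]
contact_force: [0.4, -0.7, -0.9]
width: 0.0396
gripper_force: 40.6
```

```bash
python3 -c "
from h import *
go(.5488,-.308,.0915)"
```

```text
pos [ 0.5477 -0.3076  0.1777] shift [-0.0011  0.      0.0862] w 0.0396 gf 40.6 F [ 0.4 -0.7 -0.9] t 8.45 q [-0.62  0.39  1.47 -0.    1.28 -1.9 ]
```

Request:
servo_tool(
  series="-0.001 0 0.03 0 0 0 1;-0.001 0 0.055 0 0 0 1;-0.001 0 0.07 0 0 0 1;-0.001 0 0.08 0 0 0 1;-0.001 0 0.083 0 0 0 1",
)

```text
clock: 8.95
position: [0.5482, -0.3089, 0.0929]
ee_rot: [-0.001, 0.149, 0.989, 0.0]
contact_force: [-0.4, 0.7, -1.4]
width: 0.0392
gripper_force: 40.7
```

Request:
servo_tool(
  series="0 0 0.002 0 0 0 1;0 0 0.003 0 0 0 1;0 0 0.003 0 0 0 1",
)

```text
clock: 9.25
position: [0.549, -0.3085, 0.092]
ee_rot: [0.001, 0.149, 0.989, -0.0]
contact_force: [0.4, -0.9, -0.3]
width: 0.0394
gripper_force: 40.7
```

Request:
servo_tool(
  series="0 0 0.001 0 0 0 1;0 0 0.002 0 0 0 1;0 0 0.002 0 0 0 1",
)

```text
clock: 9.55
position: [0.5494, -0.3085, 0.0915]
ee_rot: [0.001, 0.149, 0.989, -0.001]
contact_force: [-1.5, 1.6, 6.9]
width: 0.0391
gripper_force: 41.6
```

Request:
servo_tool(
  series="0 0 0 0 0 0 0.3;0 0 0 0 0 0 0.3;0 0 0 0 0 0 0.3",
)

```text
clock: 9.85
position: [0.5486, -0.3081, 0.0892]
ee_rot: [-0.0, 0.149, 0.989, 0.0]
contact_force: [0.3, -0.3, -0.2]
width: 0.0599
gripper_force: 0.0
```

Request:
servo_tool(
  series="0 0 -0.03 0 0 0 0.3;0 0 -0.07 0 0 0 0.3;0 0 -0.11 0 0 0 0.3;0 0 -0.125 0 0 0 0.3;0.007 -0.035 -0.125 0 0 0 0.3",
)

```text
clock: 10.35
position: [0.5348, -0.3378, 0.2181]
ee_rot: [0.004, 0.147, 0.989, -0.0]
contact_force: [0.0, -1.3, 0.4]
width: 0.0598
gripper_force: 0.0
```

Request:
servo_tool(
  series="0.007 -0.036 0 0 0 0 0.3;0.014 -0.072 0 0 0 0 0.3;0.019 -0.108 0.01 0 0 0 0.3;0.019 -0.108 0.015 0 0 0 0.3;0.019 -0.108 0.015 0 0 0 0.3",
)

```text
clock: 10.85
position: [0.4807, -0.4372, 0.1977]
ee_rot: [-0.001, 0.15, 0.989, 0.001]
contact_force: [0.6, 0.4, -0.3]
width: 0.0595
gripper_force: 0.0
```

```bash
python3 -c "
from h import *
i,im=snap('wrist','w4');go(.482,-.437,.0745)
print(proj(i,[.482,-.437,.105]),proj(i,[.5486,-.308,.117]))"
```

```text
pos [ 0.4814 -0.4366  0.1984] shift [-0.0008 -0.0005  0.1239] w 0.0598 gf 0.0 F [ 1.  -0.   0.1] t 10.9 q [-0.84  0.41  1.39  0.    1.35 -2.12]
(np.float64(278.6514944330094), np.float64(212.18767489610843)) (np.float64(452.4754224140645), np.float64(245.7346993018841))
```

View pics/w4.png

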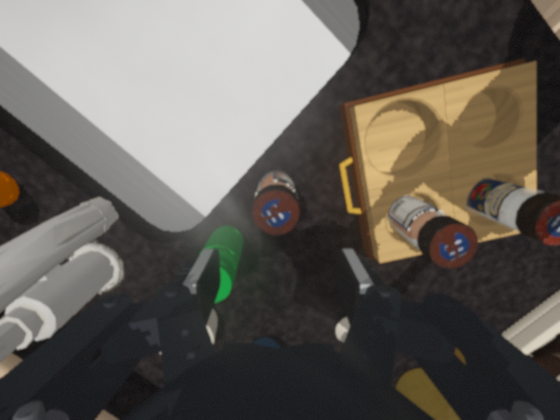

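Jar B stands in h2 (cap at (447,243)). Cap C is at (276,211), as predicted, and nothing is in the fingers' way.

Request:
servo_tool(
  series="-0.001 0 0.03 0 0 0 0.3;-0.001 0 0.06 0 0 0 0.3;-0.001 0 0.09 0 0 0 0.3;-0.001 0 0.117 0 0 0 0.3;-0.001 0 0.123 0 0 0 0.3",
)

```text
clock: 11.4
position: [0.4819, -0.4343, 0.0733]
ee_rot: [-0.002, 0.148, 0.989, 0.002]
contact_force: [-0.6, 0.1, -0.3]
width: 0.0598
gripper_force: 0.0
```

Request:
servo_tool(
  series="0 0 0 0 0 0 0.3;0 0 0 0 0 0 1;0 0 0 0 0 0 1;0 0 0 0 0 0 1;0 0 0 0 0 0 1",
)

```text
clock: 11.9
position: [0.4837, -0.4384, 0.0784]
ee_rot: [0.002, 0.149, 0.989, -0.001]
contact_force: [1.1, -0.7, 6.9]
width: 0.0395
gripper_force: 41.0
```

```bash
python3 -c "
from h import *
go(.471,-.2183,.185)"
```

```text
pos [ 0.4837 -0.4384  0.0784] shift [ 0.0766  0.2064 -0.1073] w 0.0395 gf 41.0 F [ 1.1 -0.7  6.9] t 11.9 q [-0.84  0.5   1.55  0.    1.09 -2.12]
```

Request:
servo_tool(
  series="0 0 -0.03 0 0 0 1;0 0 -0.06 0 0 0 1;0 0 -0.095 0 0 0 1;0.013 0.034 -0.105 0 0 0 1;0.026 0.07 -0.105 0 0 0 1",
)

```text
clock: 12.4
position: [0.4792, -0.364, 0.1837]
ee_rot: [0.002, 0.15, 0.989, -0.001]
contact_force: [0.5, 0.3, -0.8]
width: 0.0396
gripper_force: 40.8
```

Request:
servo_tool(
  series="0.016 0.042 0 0 0 0 1;0.032 0.085 0 0 0 0 1;0.046 0.12 0 0 0 0 1;0.051 0.136 0 0 0 0 1;0.051 0.136 0 0 0 0 1",
)

```text
clock: 12.9
position: [0.4693, -0.2159, 0.1816]
ee_rot: [-0.0, 0.148, 0.989, 0.0]
contact_force: [0.5, -1.3, -0.8]
width: 0.0396
gripper_force: 40.9
```

Request:
servo_tool(
  series="0 0 0 0 0 0 1;0 0 0 0 0 0 1",
)

```text
clock: 13.1
position: [0.4702, -0.2195, 0.1813]
ee_rot: [0.0, 0.149, 0.989, -0.001]
contact_force: [-0.3, -0.3, -1.9]
width: 0.0391
gripper_force: 40.9
```

```bash
python3 -c "
from h import *
go(.471,-.2183,.0905)"
```

```text
pos [ 0.4702 -0.2195  0.1813] shift [-0.0003  0.0014  0.0908] w 0.0391 gf 40.9 F [-0.3 -0.3 -1.9] t 13.1 q [-0.57  0.23  1.7  -0.    1.21 -1.84]
```

Request:
servo_tool(
  series="0 0.001 0.03 0 0 0 1;0 0.001 0.055 0 0 0 1;0 0.001 0.072 0 0 0 1;0 0.001 0.083 0 0 0 1;0 0.001 0.088 0 0 0 1",
)

```text
clock: 13.6
position: [0.4697, -0.2177, 0.0921]
ee_rot: [-0.001, 0.149, 0.989, 0.0]
contact_force: [0.2, 1.1, -1.3]
width: 0.0393
gripper_force: 40.9
```

Request:
servo_tool(
  series="0 0 0.002 0 0 0 1;0 0 0.004 0 0 0 1;0 0 0.004 0 0 0 1",
)

```text
clock: 13.9
position: [0.4708, -0.2177, 0.0904]
ee_rot: [0.001, 0.149, 0.989, -0.001]
contact_force: [-0.1, -0.8, 1.9]
width: 0.0396
gripper_force: 41.0
```

Request:
servo_tool(
  series="0 0 0 0 0 0 0.3;0 0 0 0 0 0 0.3;0 0 0 0 0 0 0.3",
)

```text
clock: 14.2
position: [0.4702, -0.2169, 0.0896]
ee_rot: [0.0, 0.149, 0.989, -0.0]
contact_force: [0.9, -0.7, -0.3]
width: 0.06
gripper_force: 0.0
```

Request:
servo_tool(
  series="0 0 -0.03 0 0 0 0.3;0 0 -0.07 0 0 0 0.3;0 0 -0.11 0 0 0 0.3;0 0 -0.145 0 0 0 0.3;0.013 0.038 -0.15 0 0 0 0.2",
)

```text
clock: 14.7
position: [0.4722, -0.1813, 0.2441]
ee_rot: [0.005, 0.151, 0.989, -0.003]
contact_force: [1.4, 0.3, -0.8]
width: 0.0681
gripper_force: 0.0
```

Request:
servo_tool(
  series="0.014 0.042 0 0 0 0 0.2;0.028 0.084 0 0 0 0 0.2;0.042 0.126 0 0 0 0 0.2;0.056 0.168 0 0 0 0 0.2;0.07 0.21 0 0 0 0 0.2",
)

```text
clock: 15.2
position: [0.4633, 0.0462, 0.2395]
ee_rot: [0.0, 0.149, 0.989, 0.0]
contact_force: [1.4, -0.1, 0.3]
width: 0.0684
gripper_force: 0.0
```

Request:
servo_tool(
  series="0.012 0.032 0 0 0 0 0.2;0.012 0.032 0 0 0 0 0.2;0.012 0.032 0 0 0 0 0.2",
)

```text
clock: 15.5
position: [0.4614, 0.0791, 0.2394]
ee_rot: [0.0, 0.148, 0.989, -0.0]
contact_force: [-0.1, -1.2, 0.9]
width: 0.068
gripper_force: 0.0
```

```bash
python3 -c "
from h import *
i,im=snap('wrist','w5');snap('top','t5');go(.462,.0778,.104)
print(proj(i,[.462,.078,.148]),proj(i,[.462,.078,.123]),proj(i,[.462,.078,0]),proj(i,[.471,-.218,.117]))"
```

```text
pos [0.4617 0.0779 0.2393] shift [-0.0003  0.      0.1353] w 0.0684 gf 0.0 F [-0.8  1.   0.8] t 15.6 q [ 0.02  0.11  1.7  -0.    1.33 -1.25]
(np.float64(277.27183013717155), np.float64(212.05860590694914)) (np.float64(277.2810888575806), np.float64(204.15700185277305)) (np.float64(277.30990657649676), np.float64(179.56330050313096)) (np.float64(2.638466003764563), np.float64(292.5911523811226))
```

View pics/w5.png

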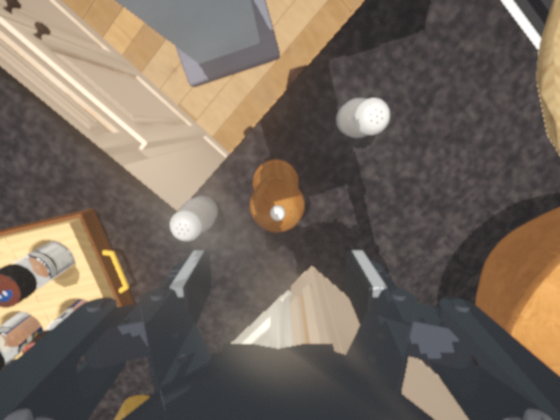

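The knob is at (277,213), exactly as predicted, and the mill is centred between the fingers. Both shakers still stand.

Request:
servo_tool(
  series="0 0 0.03 0 0 0 0.2;0 0 0.06 0 0 0 0.2;0 0 0.09 0 0 0 0.2;0 0 0.12 0 0 0 0.2;0 0 0.135 0 0 0 0.2",
)

```text
clock: 16.1
position: [0.4602, 0.0771, 0.102]
ee_rot: [-0.002, 0.15, 0.989, -0.0]
contact_force: [-0.5, -0.2, -0.5]
width: 0.0685
gripper_force: 0.0
```

Request:
servo_tool(
  series="0 0 0 0 0 0 0.2;0 0 0 0 0 0 1;0 0 0 0 0 0 1;0 0 0 0 0 0 1;0 0 0 0 0 0 1",
  squeeze=50,
)

```text
clock: 16.6
position: [0.463, 0.0782, 0.1057]
ee_rot: [0.002, 0.149, 0.989, -0.0]
contact_force: [0.6, -1.7, 3.7]
width: 0.0462
gripper_force: 51.8
```

```bash
python3 -c "
from h import *
go(.4655,-.302,.26)"
```

```text
pos [0.463  0.0782 0.1057] shift [-0.1148 -0.3626 -0.1541] w 0.0462 gf 51.8 F [ 0.6 -1.7  3.7] t 16.6 q [ 0.02  0.23  1.92 -0.    0.99 -1.25]
```

Request:
servo_tool(
  series="0 0 -0.02 0 0 0 1;0 0 -0.05 0 0 0 1;0 0 -0.09 0 0 0 1;0 0 -0.13 0 0 0 1;0 0 -0.155 0 0 0 1",
)

```text
clock: 17.1
position: [0.4621, 0.079, 0.2622]
ee_rot: [0.002, 0.149, 0.989, 0.001]
contact_force: [0.3, 0.4, -3.1]
width: 0.0461
gripper_force: 52.3
```

Request:
servo_tool(
  series="-0.006 -0.02 0 0 0 0 1;-0.016 -0.052 0 0 0 0 1;-0.028 -0.089 0 0 0 0 1;-0.04 -0.126 0 0 0 0 1;-0.052 -0.163 0 0 0 0 1",
)

```text
clock: 17.6
position: [0.4627, -0.0933, 0.2591]
ee_rot: [-0.0, 0.149, 0.989, 0.0]
contact_force: [-0.1, 0.2, -1.6]
width: 0.0459
gripper_force: 52.3
```

Request:
servo_tool(
  series="-0.012 -0.037 0 0 0 0 1;-0.024 -0.074 0 0 0 0 1;-0.036 -0.111 0 0 0 0 1;-0.05 -0.155 0 0 0 0 1;-0.06 -0.19 0 0 0 0 1",
)

```text
clock: 18.1
position: [0.4644, -0.2937, 0.2589]
ee_rot: [-0.0, 0.149, 0.989, 0.0]
contact_force: [0.8, -0.2, -2.5]
width: 0.0458
gripper_force: 52.3
```

Request:
servo_tool(
  series="-0.002 -0.008 0 0 0 0 1;-0.002 -0.008 0 0 0 0 1;-0.002 -0.008 0 0 0 0 1;-0.002 -0.008 0 0 0 0 1",
)

```text
clock: 18.5
position: [0.4642, -0.2982, 0.2593]
ee_rot: [-0.0, 0.148, 0.989, 0.001]
contact_force: [-0.2, 0.1, -2.8]
width: 0.0461
gripper_force: 52.4
```

```bash
python3 -c "
from h import *
i,im=snap('side','s6'); go(.4655,-.302,.118)
cv2.imwrite('pics/s6z.png',cv2.cvtColor(cv2.resize(im[60:280,200:420],None,fx=2.7,fy=2.7),cv2.COLOR_RGB2BGR))"
```

```text
pos [ 0.4643 -0.2983  0.2594] shift [-0.0022 -0.0033  0.1414] w 0.0458 gf 52.4 F [ 1.3 -0.3 -2. ] t 18.55 q [-0.7   0.23  1.5   0.    1.41 -1.97]
```

View pics/s6z.png

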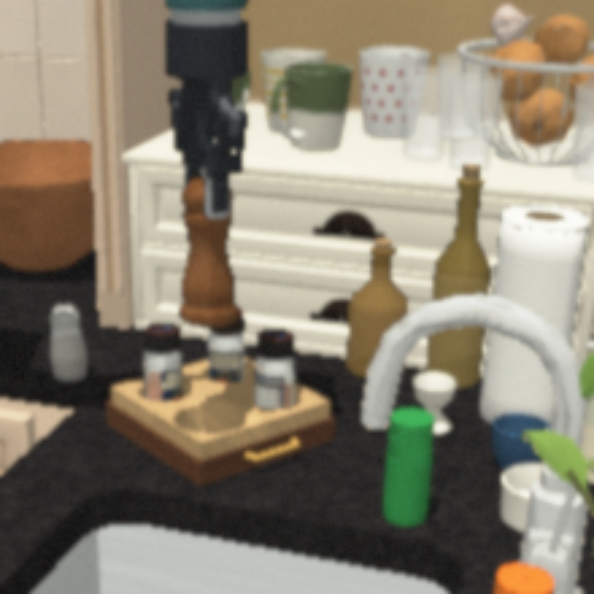

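The mill hangs upright above the free wide hole (foot near (210,315), hole at (213,410)), and the three jars stand in the narrow ones. Lowering.

Request:
servo_tool(
  series="-0.002 -0.003 0.03 0 0 0 1;-0.002 -0.003 0.06 0 0 0 1;-0.002 -0.003 0.09 0 0 0 1;-0.002 -0.003 0.11 0 0 0 1;-0.002 -0.003 0.12 0 0 0 1",
)

```text
clock: 19.05
position: [0.4645, -0.3013, 0.1375]
ee_rot: [-0.001, 0.148, 0.989, 0.001]
contact_force: [0.2, 0.1, -1.8]
width: 0.0463
gripper_force: 52.4
```

Request:
servo_tool(
  series="0 0 0.008 0 0 0 1;0 0 0.014 0 0 0 1;0 0 0.018 0 0 0 1;0 0 0.02 0 0 0 1;0 0 0.02 0 0 0 1",
)

```text
clock: 19.55
position: [0.4655, -0.3035, 0.1195]
ee_rot: [0.0, 0.149, 0.989, -0.0]
contact_force: [0.4, -0.4, -1.5]
width: 0.0457
gripper_force: 52.4
```

Request:
servo_tool(
  series="0 0 0.001 0 0 0 1;0 0 0.002 0 0 0 1;0 0 0.002 0 0 0 1",
)

```text
clock: 19.85
position: [0.4656, -0.3037, 0.1177]
ee_rot: [0.0, 0.149, 0.989, -0.0]
contact_force: [-0.9, 0.2, -0.8]
width: 0.0456
gripper_force: 52.6
```

Just touching; press 1–2 mm more, release to about 66 mm, and retreat.

Request:
servo_tool(
  series="0 0 0.001 0 0 0 1;0 0 0.002 0 0 0 1;0 0 0.002 0 0 0 1",
)

```text
clock: 20.15
position: [0.4663, -0.304, 0.1177]
ee_rot: [0.002, 0.149, 0.989, -0.001]
contact_force: [-2.2, 1.7, 10.7]
width: 0.0462
gripper_force: 53.4
```

Request:
servo_tool(
  series="0 0 0 0 0 0 0.24;0 0 0 0 0 0 0.24;0 0 0 0 0 0 0.24;0 0 0 0 0 0 0.24",
)

```text
clock: 20.55
position: [0.4652, -0.3033, 0.115]
ee_rot: [-0.0, 0.149, 0.989, 0.0]
contact_force: [0.1, -0.2, -0.0]
width: 0.0647
gripper_force: 0.0
```

Request:
servo_tool(
  series="0 0 -0.02 0 0 0 0.24;0 0 -0.05 0 0 0 0.24;0 0 -0.09 0 0 0 0.24;0 0 -0.13 0 0 0 0.24;0 0 -0.15 0 0 0 0.24",
)

```text
clock: 21.05
position: [0.4664, -0.3043, 0.2689]
ee_rot: [0.002, 0.149, 0.989, -0.001]
contact_force: [0.2, -0.5, 0.2]
width: 0.0652
gripper_force: 0.0
```

Request:
servo_tool(
  series="0.04 0.02 0 0 0 0 0.24;0.08 0.04 0 0 0 0 0.24;0.12 0.06 0 0 0 0 0.24;0.12 0.06 0 0 0 0 0.24;0.12 0.06 0 0 0 0 0.24",
)

```text
clock: 21.55
position: [0.368, -0.2103, 0.2657]
ee_rot: [0.001, 0.149, 0.989, -0.0]
contact_force: [0.5, -0.6, 1.3]
width: 0.0651
gripper_force: 0.0
```

```bash
python3 -c "
from h import *
i,w=snap('side','s7'); j,t=snap('top','t7'); go(0,0,0)
a=cv2.resize(w[130:260,160:360],(798,300*133//100)); a=cv2.resize(w[140:260,160:380],(550,300)); b=cv2.resize(t[165:250,120:330],(741,300)) 
c=np.zeros((600,741,3),np.uint8); c[:300,:550]=a; c[300:]=b
cv2.imwrite('pics/f.png',c[:,:,::-1])"
```

```text
pos [ 0.3691 -0.2115  0.2655] shift [0.4154 0.0936 0.2649] w 0.0651 gf 0.0 F [ 0.2  1.2 -0. ] t 21.65 q [-0.68  0.03  1.73 -0.    1.39 -1.96]
```

View pics/f.png

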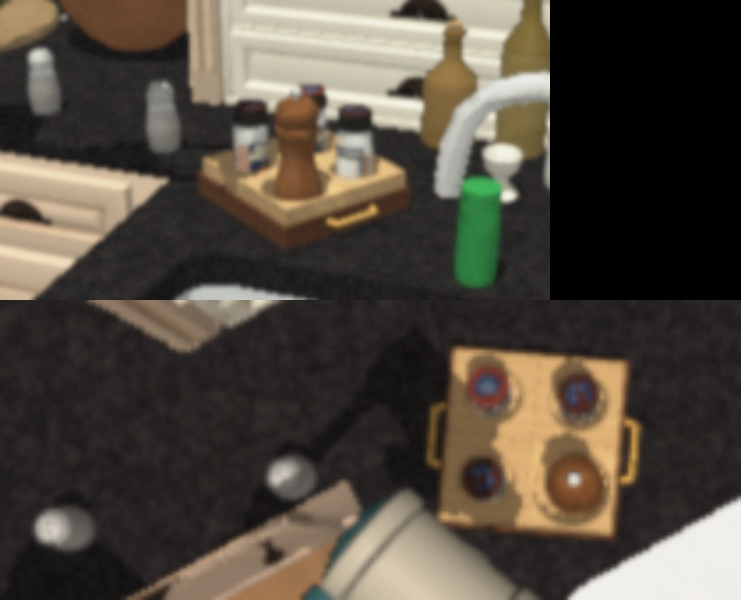

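The picture shows three jars and the mill standing upright in their four holes (top half of the composite: caps at (250,105), (311,90), (355,112); mill at (297,150)). Both shakers stand untouched, so I'm handing it in.

```bash
python3 -c "
from rig import manip
print(manip.sign_off())"
```

```text
the job is handed in; nothing more can be done
None
```

The three spice jars stand in the narrow holes and the pepper mill in the wide one, all upright and lowered until they touched bottom; both shakers are untouched, and I handed the job in at about 22 s of the 115 s allowed (no verdict was returned).

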